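# Scrape a jamb block clean and hold a flap's hinge knuckle in line with it

### The job

Take the black graphite angle as a scraper, scrape the three loose wood chips off the top of the jamb block with it (no fingers on the chips), then lay it flat on the bench or in the metal tray. Then pick up the small wooden flap by its black pull, bring its hinge knuckle gently into the gap between the two knuckles of the jamb block so that the three holes line up in one straight bore for the waiting pin, and finish while still holding the flap there in the air, motionless and not pressed hard against the block; do not let go. Leave the white vial, the tin dish and the round tin behind the work where they stand.

Things in the scene. Friction and masses are not known exactly. Their poses are not given: they have to be found in the camera images.
- jamb: fixed wooden jamb block 70 x 180 x 70 mm (x, y, z), steel hinge leaf let in flush in its top; origin: centre of its underside, flat clear top at z = 70 mm. Its -x face looks roughly to the robot; along that face's top edge lie two steel knuckles (tubes along y, 22 mm outside, 12 mm hole) at y = 14 to 38 and -38 to -14 mm, leaving a 28 mm gap, open above, below and in front
- jamb_hole (a point): middle of the gap between the jamb's two knuckles, on the axis of their holes: at (-48, 0, 59) mm in the jamb's frame, 13 mm in front of its face; same axes as the jamb, y along the holes. A loose-fitting 7 mm hinge pin (fixed here) sits in the -y knuckle and sticks out of it to y = -85 mm, away from the gap
- flap: loose wooden flap, board 90 x 120 x 22 mm (x, y, z), about 0.25 kg, lying on the wooden bench (z = 0), pull bar up; origin: centre of its underside. One steel knuckle (tube along y, 22 mm outside, 22 mm long, 12 mm hole, y = -11 to 11 mm) stands out from its +x edge and is flush with the board above and below. With the knuckle in the gap the flap's x and y axes run along the jamb's
- flap_hole (a point): centre of the hole of the flap's knuckle: at (58, 0, 11) mm in the flap's frame, 13 mm beyond the board's edge; same axes as the flap, y along the hole. Lined up, the board's edge stands 2 mm clear of the jamb's knuckles and the knuckle has 3 mm play at each end
- flap_pull (a point): grip point on the flap's black pull bar: 16 mm thick (x), 70 mm long (y), 30 mm high, standing on the middle of the board (z = 22 to 52 mm in the flap's frame); the point lies on the bar's mid-plane at (0, 0, 43) mm in the flap's frame, 21 mm above the board; same axes as the flap
- scraper: black graphite angle, 50 x 84 x 30 mm (x, y, z), 0.2 kg, lying flat in the metal tray (floor at z = 4 mm, before and right of the jamb): sole 8 mm thick from x = -25 to 25, and an upright rib 8 mm thick (x = 17 to 25), 30 mm high, along its whole +x edge; y = -42 to 42. Origin: centre of the sole's underside. Grip the rib; push towards -x so that the sole's front edge scrapes
- chip0: loose pale wood chip, 24 x 16 x 7 mm, lying at the start on the jamb block's top; origin: centre of its underside
- chip1: loose pale wood chip, 20 x 18 x 7 mm, lying at the start on the jamb block's top; origin: centre of its underside
- chip2: loose pale wood chip, 28 x 14 x 7 mm, lying at the start on the jamb block's top; origin: centre of its underside
- lamp_elbow (a point): elbow of the black desk lamp (its arms, 70 mm thick, are solid). One arm slopes down from here to a post at the left rear (0.73, 0.33, 0.15 m), the other rises gently to the shade, to the right and near the robot. All work lies beyond and to the right of it: swing across with the TCP about 0.5 m high, then come down; the robot's forearm clears the lamp from above
- vial: white lidded vial, 31 mm across, 45 mm high, bystander, origin under its centre
- dish: round tin dish, 66 mm across, 28 mm high, bystander, origin under its centre
- tin: round lidded tin, 64 mm across, 35 mm high, bystander, origin under its centre

How it is judged:
By the outcome, as a careful person would: the job done as asked, in the order asked, and still so for the second after the job is handed in, while the arm keeps its last pose, push and grip.
It also fails if it takes over 72 s, if anything falls off the work surface, if the arm or the gripper's body presses on something with over 40 N, if the wrist force passes 120 N, or if a joint passes its speed limit or range.

### The arm

A 6-joint arm with a two-finger parallel gripper is mounted at the origin on a cart in front of the work surface, level with it; the furniture and walls round the work are solid. World frame = base frame: x ahead of the robot, y to its left, z up, the work surface at z = 0. Lengths are in m, angles in rad, forces in N, time in s.
With the tool pointing down it reaches from about 0.35 to 0.775 m from the base axis. Payload 5.5 kg.
Tool frame: the origin (TCP) lies between the finger pads, 19 mm behind the fingertips; this is the grasp point; z points along the fingers, y is the line along which they close (so a half turn about z gives the same grasp; the last joint's range is limited). The gripper opens to 85 mm and grips with 20 to 120 N. Pads are 22 mm wide; open, the fingers measure 114 mm over their backs; the gripper's body (76 mm by 85 mm) begins 54 mm behind the grasp point. The pads swing forward as they close: fully open they stand 13 mm farther back than shut.
Start: joints at [1.048, 0.313, 0.046, 1.304, 0, 1.431], TCP at [0.215, 0.533, 0.25] pointing down, gripper open.
Joint ranges: [-2.76, 2.76], [-0.86, 1.69], [-1.03, 1.26], [-2.2, 2.34], [-1.47, 1.5], [-3.14, 3.14]. Speed limits (rad/s): [2.57, 2.57, 3.14, 3.14, 3.14, 3.14].

### API

Orientations are given as a unit quaternion [w, x, y, z].
In Python, from workcell import env, read_camera gives the robot as it stands. The module is installed in compiled form; this text tells all that it offers.
- The arm moves only by the tool carry_out, never from a script. Its argument "moves" is a list of rows, each an object of numbers: "tx", "ty", "tz": the shift along the world's x, y, z in cm; "wx", "wy", "wz": the turn, a rotation vector about the world's x, y, z in rad; "claw": the closure, from -1 (fully open) to 1 (shut). A call has 1 to 8 rows; each row shifts and turns the commanded pose from where the row before left it; what a row does not reach is not made up. A row lasts 1/8 s, in which the tool goes at most 62.5 mm and 10.7 degrees, less where a joint would pass 70% of its speed; a pose out of reach is approached as far as the arm can. A call is refused whole if a number of a shift passes 6.25 or a number of a turn 0.188, either way. A call with a gripper value outside its range is refused whole. The fingers move at their own pace and stop on an object; "newtons" is the grip in N (left out, the last holds). Time passes only in rows, so rows that do not move let the fingers close. It gives the time, the measured TCP pose, the force, the opening and the grip force at its end, in the units of the state.
- env.get_state(): the state, without advancing time (a new reading comes with each control period).
- read_camera(name): name is "scene" or "side" or "wrist"; returns a dict with "image" (480x640x3 uint8, blue, green, red), "z_map" (480x640 float32, m along the optical axis (not along the pixel's ray), 0 where there is no reading), "fx", "fy", "cx", "cy" (pixels), "camera_from_world" (4x4, takes a point from world to camera coordinates); the wrist camera has in their place "hand_eye" (4x4, takes a point from camera to tool coordinates, whose origin is the TCP and whose axes are the flange's). Camera axes: x right, y down, z forward; pixel columns grow to the right and rows downward; lengths in m; the calibration is good to about 2 mm. A picture is of the moment at which its call begins: read the wrist's pose just before it.
- env.hand_in(): hands the job in; it is judged then, once.
The state is a dict: "clock": time; "joint_pos": joint angles; "qvel": joint speeds; "tau": joint torques, N m; "tcp_pos": TCP position; "orientation": TCP orientation; "wrist_force": force on the tool from outside, world axes, zero at the start; "ft_torque": the same for the moment, N m; "finger_gap": finger opening in m; "grip_force": force on a finger pad.
Only numpy, scipy, OpenCV 4.12 (cv2) and the standard library are available. Lean on these libraries where they do the work, as an engineer would, in place of code of your own. Each camera call takes 0.05 s, during which the arm holds its last target. There are 200 camera calls.

## Working session

There is one attempt and no reset: what is moved stays moved. The work goes in short steps, Python scripts to look and compute and a tool call to move; the robot and the scene stay as the last step left them, time stands still between calls to the robot, and variables do not carry over. Pictures are saved under pics/ and viewed, at most 10 in all, crops included, and the job is handed in when it is done.

Besides the shell and the picture viewer there is one more tool, called as name(argument=value, ...), one argument or row to a line, values as JSON. carry_out: Moves the arm, as the interface text tells. Its arguments: {"type":"object","properties":{"moves":{"type":"array","items":{"type":"object","properties":{"tx":{"type":"number"},"ty":{"type":"number"},"tz":{"type":"number"},"wx":{"type":"number"},"wy":{"type":"number"},"wz":{"type":"number"},"claw":{"type":"number"}}}},"newtons":{"type":"number"}},"required":["moves"]}

```bash
mkdir -p pics; cat > h.py <<'E'
import numpy as np, cv2
from workcell import env, read_camera
from scipy.spatial.transform import Rotation as R
def Rq(q): return R.from_quat([q[1],q[2],q[3],q[0]])
def cam(name):
    s=env.get_state(); c=read_camera(name)
    if name=="wrist":
        T=np.eye(4); T[:3,:3]=Rq(s["orientation"]).as_matrix(); T[:3,3]=s["tcp_pos"]
        c["W"]=T@np.array(c["hand_eye"])
    else: c["W"]=np.linalg.inv(np.array(c["camera_from_world"]))
    return c
def cloud(c):
    z=c["z_map"]; v,u=np.mgrid[:480,:640]
    P=np.stack([(u-c["cx"])/c["fx"]*z,(v-c["cy"])/c["fy"]*z,z],-1)
    P=P@c["W"][:3,:3].T+c["W"][:3,3]; P[z==0]=np.nan; return P
def onplane(c,uv,h):
    uv=np.atleast_2d(uv).astype(float)
    d=np.c_[(uv[:,0]-c["cx"])/c["fx"],(uv[:,1]-c["cy"])/c["fy"],np.ones(len(uv))]@c["W"][:3,:3].T
    o=c["W"][:3,3]; return o+d*((h-o[2])/d[:,2])[:,None]
E
python3 - <<'E'
from h import *
s=env.get_state(); print({k:np.round(v,3) for k,v in s.items()})
for n in ["scene","side"]:
    c=cam(n); cv2.imwrite(f"pics/{n}0.png",c["image"]); np.savez(f"{n}0.npz",**c); print(n,c["W"].round(3),c["fx"])
E
```

```text
{'clock': np.float64(0.0), 'joint_pos': array([1.048, 0.314, 0.045, 1.304, 0.   , 1.431]), 'qvel': array([ 0.   , -0.   , -0.   ,  0.002, -0.001, -0.001]), 'tau': array([-3.0000e-03, -4.8063e+01,  2.9853e+01,  1.9000e-02, -0.0000e+00,
       -0.0000e+00]), 'tcp_pos': array([0.215, 0.533, 0.249]), 'orientation': array([-0.   ,  0.19 ,  0.982, -0.001]), 'wrist_force': array([-0.114, -0.404, -0.128]), 'ft_torque': array([-0.028,  0.007,  0.008]), 'grip_force': np.float64(0.0), 'finger_gap': np.float64(0.085)}
scene [[ 0.862 -0.326  0.388  0.213]
 [-0.507 -0.542  0.67  -0.83 ]
 [-0.008 -0.775 -0.632  0.633]
 [ 0.     0.     0.     1.   ]] 592.914373146746
side [[ 0.883 -0.218  0.416  0.217]
 [-0.47  -0.38   0.797 -0.882]
 [-0.015 -0.899 -0.438  0.442]
 [ 0.     0.     0.     1.   ]] 477.6027387744764
```

View pics/scene0.png

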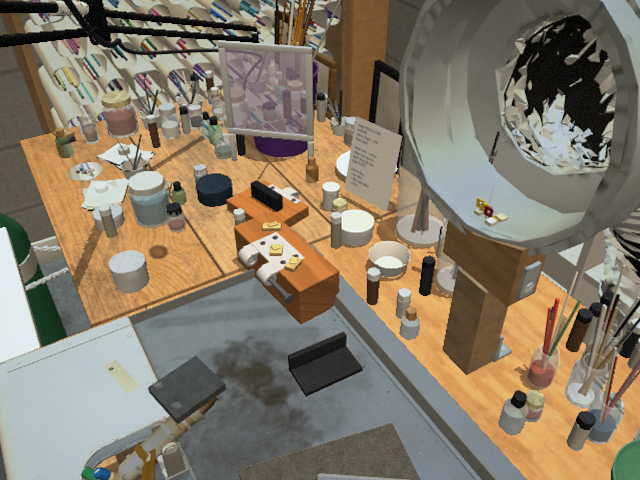

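View pics/side0.png

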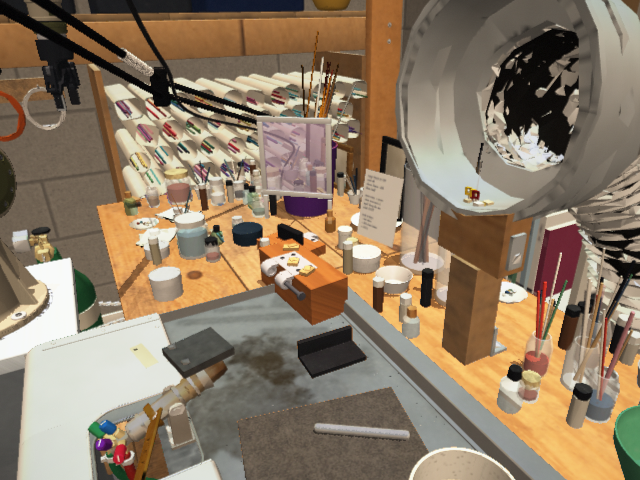

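The scene view shows the jamb near (285,268) with three chips at (271,226), (277,250) and (293,263). Its knuckles are on the left at (250,258) and (268,280), with the pin at (280,290). The flap lies beyond at (265,205), and the scraper is at (325,363) with its rib on the far left side. The side view agrees.

```bash
python3 - <<'E'
from h import *
for n in ["scene","side"]:
    c=dict(np.load(f"{n}0.npz")); P=cloud(c); np.save(n+"P.npy",P)
    pts={"scene":dict(jambtop=(300,252),jnear=(331,290),jcorner=(240,228),kn1=(250,256),kn2=(268,279),pin=(288,294),flapboard=(245,200),bar=(265,195),flapbd2=(298,208),chip0=(271,226),chip1=(277,249),chip2=(293,263),sole=(340,376),rib=(318,350),ribL=(292,365),vial=(331,190),dish=(355,225),tin=(214,185),tin2=(388,258),bot=(336,228),elbow=(98,20),post=(312,170),frame=(265,90),paper=(372,165),lampS=(420,100),stand=(425,200)),
    "side":dict(jambtop=(305,262),bar=(290,232),sole=(335,358),rib=(320,340),elbow=(160,88),frame=(295,160),paper=(383,200))}[n]
    for k,(u,v) in pts.items():
        w=P[v-1:v+2,u-1:u+2].reshape(-1,3); print(n,k,np.nanmedian(w,0).round(3))
c=dict(np.load("scene0.npz"));I=c["image"][150:400,180:440]; cv2.imwrite("pics/crop0.png",cv2.resize(I,None,fx=3,fy=2.4*1.25,interpolation=2)[:600*2][:750])
cv2.imwrite("pics/crop0.png",cv2.resize(c["image"][170:330,200:420],None,fx=3.6,fy=3.6,interpolation=2))
E
```

```text
scene jambtop [ 0.52  -0.243  0.07 ]
scene jnear [ 0.533 -0.309  0.041]
scene jcorner [ 0.469 -0.146  0.07 ]
scene kn1 [ 0.454 -0.212  0.069]
scene kn2 [ 0.457 -0.264  0.063]
scene pin [ 0.466 -0.307  0.066]
scene flapboard [ 0.531 -0.018  0.022]
scene bar [ 0.556 -0.053  0.045]
scene flapbd2 [ 0.601 -0.088  0.022]
scene chip0 [ 0.507 -0.175  0.078]
scene chip1 [ 0.491 -0.228  0.078]
scene chip2 [ 0.495 -0.268  0.079]
scene sole [ 0.476 -0.425  0.012]
scene rib [ 0.467 -0.385  0.027]
scene ribL [ 0.429 -0.383  0.02 ]
scene vial [ 0.662 -0.097  0.044]
scene dish [ 0.65  -0.193  0.035]
scene tin [0.499 0.043 0.031]
scene tin2 [ 0.672 -0.259  0.003]
scene bot [ 0.612 -0.195  0.045]
scene elbow [0.381 0.12  0.327]
scene post [ 0.676 -0.006  0.031]
scene frame [0.637 0.095 0.161]
scene paper [ 0.726 -0.127  0.091]
scene lampS [ 0.637 -0.336  0.32 ]
scene stand [ 0.731 -0.264  0.098]
side jambtop [ 0.51  -0.229  0.069]
side bar [ 0.557 -0.055  0.047]
side sole [ 0.468 -0.411  0.012]
side rib [ 0.459 -0.384  0.028]
side elbow [0.378 0.123 0.322]
side frame [0.64  0.093 0.15 ]
side paper [ 0.73  -0.132  0.108]
```

View pics/crop0.png

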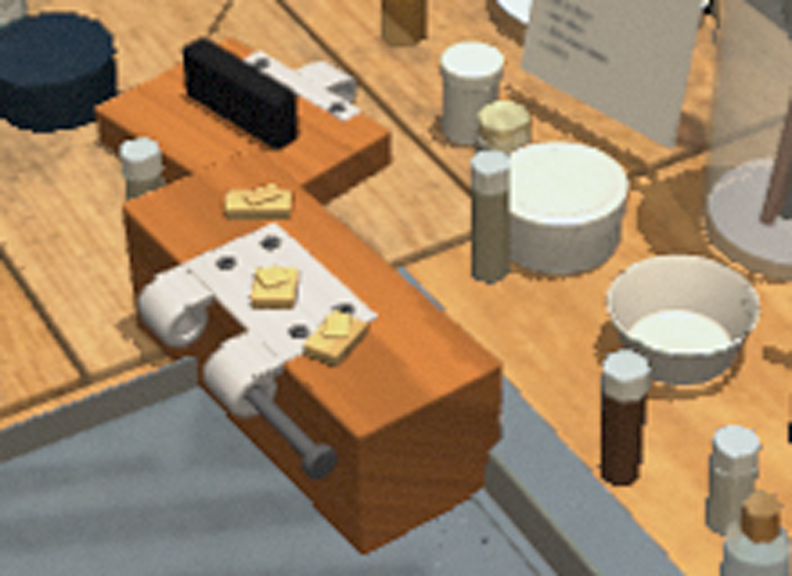

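```bash
python3 - <<'E'
from h import *
A=[];C=[]
for n in ["scene","side"]:
    A.append(np.load(n+"P.npy").reshape(-1,3)); C.append(cv2.cvtColor(np.load(f"{n}0.npz")["image"],cv2.COLOR_BGR2HSV).reshape(-1,3))
def sel(i,lo,hi,hs): 
    P,c=A[i],C[i]; m=np.all((P>lo)&(P<hi),1)&hs(c); return P[m]
def rect(p,name):
    r=cv2.minAreaRect((p[:,:2]*1000).astype(np.float32)); print(name,len(p),np.round(r[0],1),np.round(r[1],1),round(r[2],1), "z",np.median(p[:,2]).round(4)); return r
for i in (0,1):
    org=lambda c:(c[:,0]>4)&(c[:,0]<16)&(c[:,1]>150)
    blk=lambda c:(c[:,2]<70)
    p=sel(i,[.42,-.35,.066],[.62,-.08,.074],org); rect(p,"jamb")
    p=sel(i,[.42,-.14,.018],[.66,.06,.026],org); rect(p,"flap")
    p=sel(i,[.46,-.12,.03],[.64,.03,.056],blk); rect(p,"bar")
    p=sel(i,[.36,-.50,.007],[.56,-.32,.015],blk); rect(p,"sole")
    p=sel(i,[.36,-.50,.03],[.56,-.32,.038],blk); rect(p,"ribtop")
    p=sel(i,[.42,-.30,.0745],[.58,-.1,.09],lambda c:c[:,0]>0)
    for cc in range(1):
        g=np.zeros((300,300),np.uint8); g[((p[:,0]-.35)*1000).astype(int),((p[:,1]+.35)*1000).astype(int)]=255
        g=cv2.morphologyEx(g,cv2.MORPH_CLOSE,np.ones((5,5)))
        k,l,st,ce=cv2.connectedComponentsWithStats(g)
        for j in range(1,k):
            if st[j,4]>40: print(" chip",(ce[j][1]+350).round(),(ce[j][0]-350).round(),st[j])
P=np.r_[A[0],A[1]];P=P[~np.isnan(P).any(1)]
print("hmap cm rows x .2.. cols y .25 .. -.55")
for x in np.arange(.2,.82,.05):
    print(f"{x:.2f}",*["%3d"%(100*P[m,2].max()) if (m:=(abs(P[:,0]-x)<.025)&(abs(P[:,1]-y)<.025)).any() else "  ." for y in np.arange(.25,-.6,-.05)])
E
```

```text
jamb 2453 [ 504.4 -221.9] [ 71.2 183.2] 5.5 z 0.0702
flap 1087 [523.7 -57. ] [166.9 123.2] 16.5 z 0.0225
bar 549 [534.4 -15.6] [ 42.5 148.8] 39.6 z 0.0439
sole 1886 [ 466.9 -404.4] [48.4 84.5] 87.1 z 0.0122
ribtop 343 [ 468.  -381.5] [ 9.8 84. ] 87.9 z 0.0335
 chip 490.0 -226.0 [112 128  25  25 316]
 chip 497.0 -265.0 [ 74 134  23  27 353]
 chip 509.0 -172.0 [166 144  27  32 406]
jamb 1356 [ 504.2 -221.7] [ 71.5 182.1] 5.9 z 0.0693
flap 289 [524.6 -56.2] [163.5 122.1] 15.1 z 0.021
bar 313 [533.9 -16.4] [ 37.6 146.8] 39.5 z 0.0441
sole 1418 [ 466.6 -403.4] [49.4 84.4] 88.2 z 0.0114
ribtop 268 [ 466.7 -381.8] [10.7 82.6] 87.7 z 0.033
 chip 489.0 -226.0 [113 127  20  23 244]
 chip 495.0 -266.0 [ 73 132  23  29 307]
 chip 509.0 -174.0 [164 145  27  28 302]
hmap cm rows x .2.. cols y .25 .. -.55
0.20   0   0   0   0   0   0   0   0   0  46  45  46   2   4  41   3   .
0.25   0   0   0   0   0   0   0  43  45  46   3   3   9   9   9   2   2
0.30   1   2   2   2  36  40  42  42   4  41  44  48   9   9   9   6   6
0.35   1   6  35  36  38  38  36  37  39  41   0   0   0   8   0   6   7
0.40   2   8  35  35  31  33  34   0   0   2   0   0   0   2   0   6   7
0.45   7  30  32  27   4   2   0   0   7   7   7   6   3   3   1   0   6
0.50   0  30  25   4   3   3   2   6   8   8   8   7   0   3   1   0   0
0.55  26  27  23   0   3   5   5   5   7   7   7   7   3   3   3   3   3
0.60  25  21  24  24   0   2   5   4   0   6   0  39  40  25  23  23  23
0.65  23   2   5  25  35   5   4   4   3   6   2  40  45  45  26  47  47
0.70   .   .   .  38  41   5  15  16  10  19  19  39  45  45  22  47  46
0.75   .  32  31  30  35   1  16  16  16  19  16  38  44  45  45  45  45
0.80  35  35  32  30  30   1   1   4   0   .   .   .  39  42  42  27  29
```

```bash
python3 - <<'E'
from h import *
for n in ["scene","side"]:
    P=np.load(n+"P.npy"); H=cv2.cvtColor(np.load(f"{n}0.npz")["image"],cv2.COLOR_BGR2HSV)
    def big(m,name):
        k,l,st,ce=cv2.connectedComponentsWithStats(m.astype(np.uint8)); j=1+st[1:,4].argmax(); p=P[l==j]
        r=cv2.minAreaRect((p[:,:2]*1000).astype(np.float32)); print(n,name,len(p),np.round(r[0],1),np.round(r[1],1),round(r[2],1),"z",np.median(p[:,2]).round(4))
    box=(P[...,0]>.48)&(P[...,0]<.66)&(P[...,1]>-.14)&(P[...,1]<.03); z=P[...,2]
    big(box&(z>.0175)&(z<.0265)&(H[...,2]>70),"flap")
    big(box&(z>.047)&(z<.056)&(H[...,2]<80),"bartop")
    big(box&(z>.028)&(z<.056)&(H[...,2]<80),"bar")
    m=(z>.13)&(P[...,0]<.66)&(P[...,0]>.45)&(P[...,1]<-.1)&(P[...,1]>-.5); q=P[m]
    for y in np.arange(-.15,-.5,-.05):
        k=q[abs(q[:,1]-y)<.025]
        if len(k): print("high",round(y,2),"xmin",k[:,0].min().round(3),"zmin",k[:,2].min().round(3), "zmin for x<.6", k[k[:,0]<.6,2].min().round(3) if (k[:,0]<.6).any() else None)
E
```

```text
scene flap 1354 [570.9 -43.6] [110.9 121.4] 14.5 z 0.0225
scene bartop 232 [561.2 -46.8] [16.3 68.8] 14.7 z 0.0518
scene bar 496 [560.7 -46.9] [17.3 71.7] 14.7 z 0.0457
high -0.3 xmin 0.618 zmin 0.302 zmin for x<.6 None
high -0.35 xmin 0.616 zmin 0.228 zmin for x<.6 None
high -0.4 xmin 0.617 zmin 0.157 zmin for x<.6 None
high -0.45 xmin 0.62 zmin 0.13 zmin for x<.6 None
side flap 265 [596.8 -60.5] [85.8 49.2] 84.2 z 0.0211
side bartop 119 [559.  -47.3] [15.3 67. ] 17.1 z 0.0505
side bar 295 [558.8 -48.2] [16.1 68.5] 17.1 z 0.0444
high -0.3 xmin 0.617 zmin 0.302 zmin for x<.6 None
high -0.35 xmin 0.616 zmin 0.225 zmin for x<.6 None
high -0.4 xmin 0.617 zmin 0.155 zmin for x<.6 None
high -0.45 xmin 0.619 zmin 0.13 zmin for x<.6 None
```

carry_out(
  moves=[
    {"tz": 6, "wz": 0.1},
    {"tz": 6, "wz": 0.1},
    {"tz": 6, "wz": 0.1},
    {"tz": 6, "wz": 0.044},
    {"tx": 6, "ty": -2.5, "tz": 1},
    {"tx": 6, "ty": -3.5},
    {"tx": 5, "ty": -5},
    {"tx": 4, "ty": -6},
  ],
)

```text
invalid input at $.moves[0]: expected keys tx, ty, tz, wx, wy, wz, claw
```

carry_out(
  moves=[
    {"tx": 0, "ty": 0, "tz": 6, "wx": 0, "wy": 0, "wz": 0.1, "claw": -1},
    {"tx": 0, "ty": 0, "tz": 6, "wx": 0, "wy": 0, "wz": 0.1, "claw": -1},
    {"tx": 0, "ty": 0, "tz": 6, "wx": 0, "wy": 0, "wz": 0.1, "claw": -1},
    {"tx": 0, "ty": 0, "tz": 6, "wx": 0, "wy": 0, "wz": 0.044, "claw": -1},
    {"tx": 5, "ty": -2, "tz": 2, "wx": 0, "wy": 0, "wz": 0, "claw": -1},
    {"tx": 5, "ty": -3, "tz": 0, "wx": 0, "wy": 0, "wz": 0, "claw": -1},
    {"tx": 5, "ty": -3.5, "tz": 0, "wx": 0, "wy": 0, "wz": 0, "claw": -1},
    {"tx": 4, "ty": -4.5, "tz": 0, "wx": 0, "wy": 0, "wz": 0, "claw": -1},
  ],
)

```text
clock: 1.1
tcp_pos: [0.4069, 0.4027, 0.5084]
orientation: [-0.001, 0.019, 1.0, -0.001]
wrist_force: [-0.1, -0.0, -0.3]
finger_gap: 0.0853
grip_force: 0.0
```

carry_out(
  moves=[
    {"tx": 3.5, "ty": -5, "tz": 0, "wx": 0, "wy": 0, "wz": 0, "claw": -1},
    {"tx": 3, "ty": -5.4, "tz": 0, "wx": 0, "wy": 0, "wz": 0, "claw": -1},
    {"tx": 2.5, "ty": -5.6, "tz": 0, "wx": 0, "wy": 0, "wz": 0, "claw": -1},
    {"tx": 2, "ty": -5.8, "tz": 0, "wx": 0, "wy": 0, "wz": 0, "claw": -1},
    {"tx": 1.5, "ty": -6, "tz": 0, "wx": 0, "wy": 0, "wz": 0, "claw": -1},
    {"tx": 1, "ty": -6, "tz": 0, "wx": 0, "wy": 0, "wz": 0, "claw": -1},
    {"tx": 0.5, "ty": -6, "tz": 0, "wx": 0, "wy": 0, "wz": 0, "claw": -1},
    {"tx": 0, "ty": -6, "tz": 0, "wx": 0, "wy": 0, "wz": 0, "claw": -1},
  ],
)

```text
clock: 2.1
tcp_pos: [0.5449, -0.0566, 0.5093]
orientation: [-0.001, 0.019, 1.0, 0.0]
wrist_force: [0.9, -0.6, 0.2]
finger_gap: 0.0858
grip_force: 0.0
```

carry_out(
  moves=[
    {"tx": 0, "ty": -6, "tz": 0, "wx": 0, "wy": 0, "wz": 0, "claw": -1},
    {"tx": -0.5, "ty": -6, "tz": 0, "wx": 0, "wy": 0, "wz": 0, "claw": -1},
    {"tx": -1, "ty": -6, "tz": 0, "wx": 0, "wy": 0, "wz": 0, "claw": -0.2},
    {"tx": -1.5, "ty": -6, "tz": 0, "wx": 0, "wy": 0, "wz": 0, "claw": -0.2},
    {"tx": -2.5, "ty": -4, "tz": 0, "wx": 0, "wy": 0, "wz": 0, "claw": -0.2},
    {"tx": -2.5, "ty": -4.2, "tz": 0, "wx": 0, "wy": 0, "wz": 0, "claw": -0.2},
    {"tx": 0, "ty": 0, "tz": -6, "wx": 0, "wy": 0, "wz": 0, "claw": -0.2},
    {"tx": 0, "ty": 0, "tz": -6, "wx": 0, "wy": 0, "wz": 0, "claw": -0.2},
  ],
)

```text
clock: 3.1
tcp_pos: [0.4667, -0.3804, 0.4056]
orientation: [0.002, 0.02, 1.0, -0.002]
wrist_force: [1.6, -1.9, -0.9]
finger_gap: 0.0515
grip_force: 0.0
```

```bash
cat > sc.py <<'E'
from h import *
import sys
s=env.get_state(); print(np.round(s["tcp_pos"],4),Rq(s["orientation"]).as_matrix().round(3)[:,1])
c=cam("wrist"); P=cloud(c); H=cv2.cvtColor(c["image"],cv2.COLOR_BGR2HSV); z=P[...,2]
cv2.imwrite(f"pics/{sys.argv[1]}.png",c["image"])
def big(m,name):
    k,l,st,ce=cv2.connectedComponentsWithStats(m.astype(np.uint8))
    if k<2: print(name,"none"); return
    j=1+st[1:,4].argmax(); p=P[l==j]
    r=cv2.minAreaRect((p[:,:2]*1000).astype(np.float32)); print(name,len(p),np.round(r[0],1),np.round(r[1],1),round(r[2],1),"z",np.median(p[:,2]).round(4))
def box(x0,x1,y0,y1): return (P[...,0]>x0)&(P[...,0]<x1)&(P[...,1]>y0)&(P[...,1]<y1)
E
python3 - sc0 <<'E'
from sc import *
b=box(.38,.56,-.48,-.33)&(H[...,2]<70)
big(b&(z>.006)&(z<.038),"scraper");big(b&(z>.028)&(z<.04),"ribtop");
big(box(.42,.6,-.34,-.1)&(z>.066)&(z<.074)&(H[...,1]>150)&(H[...,0]<16),"jamb")
E
```

```text
[ 0.4667 -0.3804  0.4056] [ 0.041  0.999 -0.003]
scraper 2001 [ 465.9 -400.3] [46.7 82.6] 88.2 z 0.0118
ribtop 312 [ 466.5 -380.6] [ 6.4 81.1] 87.5 z 0.0336
jamb 2365 [ 503.5 -221.5] [ 67.6 180.1] 4.8 z 0.0696
```

View pics/sc0.png

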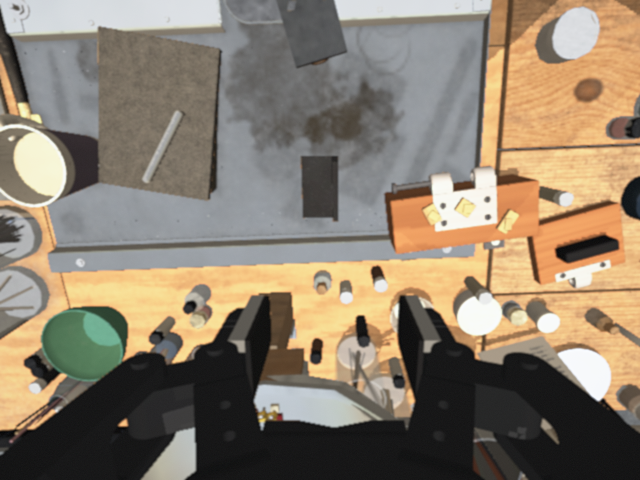

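carry_out(
  moves=[
    {"tx": 0, "ty": 0, "tz": -6, "wx": 0, "wy": 0, "wz": 0, "claw": -0.2},
    {"tx": 0, "ty": 0, "tz": -6, "wx": 0, "wy": 0, "wz": 0, "claw": -0.2},
    {"tx": 0, "ty": 0, "tz": -6, "wx": 0, "wy": 0, "wz": 0, "claw": -0.2},
    {"tx": 0, "ty": 0, "tz": -6, "wx": 0, "wy": 0, "wz": 0, "claw": -0.2},
    {"tx": 0, "ty": 0, "tz": -6, "wx": 0, "wy": 0, "wz": 0, "claw": -0.2},
    {"tx": 0, "ty": 0, "tz": 0, "wx": 0, "wy": 0, "wz": 0, "claw": -0.2},
    {"tx": 0, "ty": 0, "tz": 0, "wx": 0, "wy": 0, "wz": 0, "claw": -0.2},
  ],
)

```text
clock: 4.03
tcp_pos: [0.468, -0.3798, 0.1089]
orientation: [0.001, 0.019, 1.0, -0.001]
wrist_force: [-0.1, 0.8, 0.5]
finger_gap: 0.0511
grip_force: 0.0
```

```bash
python3 - sc1 <<'E'
from sc import *
b=box(.38,.56,-.48,-.33)&(H[...,2]<70)
big(b&(z>.028)&(z<.04),"ribtop");print(s["finger_gap"])
Q=np.load("sceneP.npy"); m=(Q[...,0]>.44)&(Q[...,0]<.56)&(Q[...,1]>-.128)&(Q[...,1]<-.09)&(Q[...,2]>.03); print(Q[m].min(0),Q[m].max(0))
E
```

```text
[ 0.468  -0.3798  0.1089] [ 0.039  0.999 -0.002]
ribtop 1302 [ 454.8 -380.3] [ 7.4 59.9] 88.2 z 0.0334
0.051093330281510384
[ 0.47821268 -0.10821351  0.04051899] [ 0.49720523 -0.09013758  0.06808774]
```

carry_out(
  moves=[
    {"tx": 0, "ty": -0.1, "tz": -4, "wx": 0, "wy": 0, "wz": 0, "claw": -0.2},
    {"tx": 0, "ty": 0, "tz": -2, "wx": 0, "wy": 0, "wz": 0, "claw": -0.2},
    {"tx": 0, "ty": 0, "tz": -1.5, "wx": 0, "wy": 0, "wz": 0, "claw": -0.2},
    {"tx": 0, "ty": 0, "tz": 0, "wx": 0, "wy": 0, "wz": 0, "claw": 1},
    {"tx": 0, "ty": 0, "tz": 0, "wx": 0, "wy": 0, "wz": 0, "claw": 1},
    {"tx": 0, "ty": 0, "tz": 0, "wx": 0, "wy": 0, "wz": 0, "claw": 1},
    {"tx": 0, "ty": 0, "tz": 0, "wx": 0, "wy": 0, "wz": 0, "claw": 1},
  ],
  newtons=60,
)

```text
clock: 4.95
tcp_pos: [0.4673, -0.3802, 0.0329]
orientation: [0.001, 0.019, 1.0, -0.001]
wrist_force: [0.1, -0.3, 6.3]
finger_gap: 0.0065
grip_force: 61.4
```

carry_out(
  moves=[
    {"tx": 0, "ty": 0, "tz": 3, "wx": 0, "wy": 0, "wz": 0, "claw": 1},
    {"tx": 0, "ty": 0, "tz": 6, "wx": 0, "wy": 0, "wz": 0, "claw": 1},
    {"tx": 0, "ty": 1, "tz": 6, "wx": 0, "wy": 0, "wz": 0, "claw": 1},
    {"tx": 0.5, "ty": 5, "tz": 3, "wx": 0, "wy": 0, "wz": 0.031, "claw": 1},
    {"tx": 0.5, "ty": 5.5, "tz": 0, "wx": 0, "wy": 0, "wz": 0.05, "claw": 1},
    {"tx": 0.5, "ty": 5.5, "tz": 0, "wx": 0, "wy": 0, "wz": 0.05, "claw": 1},
    {"tx": 0.5, "ty": 5.5, "tz": 0, "wx": 0, "wy": 0, "wz": 0, "claw": 1},
    {"tx": 0.5, "ty": 5, "tz": 0, "wx": 0, "wy": 0, "wz": 0, "claw": 1},
  ],
)

```text
clock: 5.95
tcp_pos: [0.4909, -0.1022, 0.2112]
orientation: [-0.0, -0.046, 0.999, 0.0]
wrist_force: [0.6, 0.5, -1.8]
finger_gap: 0.0066
grip_force: 60.3
```

carry_out(
  moves=[
    {"tx": 0, "ty": 0.5, "tz": -3, "wx": 0, "wy": 0, "wz": 0, "claw": 1},
    {"tx": 0, "ty": 0, "tz": -3, "wx": 0, "wy": 0, "wz": 0, "claw": 1},
    {"tx": 0, "ty": 0, "tz": 0, "wx": 0, "wy": 0, "wz": 0, "claw": 1},
  ],
)

```text
clock: 6.32
tcp_pos: [0.4892, -0.0981, 0.1492]
orientation: [-0.003, -0.046, 0.999, 0.001]
wrist_force: [-0.2, 0.1, -1.3]
finger_gap: 0.0066
grip_force: 60.2
```

```bash
python3 - sc2 <<'E'
from sc import *
print(s["finger_gap"],s["grip_force"],s["wrist_force"])
for n in ["scene","side"]:
    c=cam(n);P=cloud(c);z=P[...,2];H=cv2.cvtColor(c["image"],cv2.COLOR_BGR2HSV)
    if n=="scene": cv2.imwrite("pics/s1.png",cv2.resize(c["image"][100:340,140:460],None,fx=2.5,fy=2.5))
    b=box(.43,.56,-.17,-.08)&(H[...,2]<75)&(z>.09)
    big(b&(z<.16),"all"); big(b&(z>.12)&(z<.137),"sole"); p=P[b&(z<.16)]; print(np.nanpercentile(p,[1,50,99],axis=0).round(4))
E
```

```text
[ 0.4892 -0.0981  0.1492] [-0.093  0.996  0.003]
0.006586242906609923 60.24308681488037 [-0.23902041  0.13622496 -1.33708039]
all 1008 [ 452.3 -159.6] [23.9 28.6] 26.7 z -0.0007
sole 776 [ 455.4 -158. ] [17.1 28.6] 27.1 z -0.0006
[[ 0.4536 -0.1495  0.1227]
 [ 0.5024 -0.1253  0.1303]
 [ 0.5345 -0.0971  0.1579]]
all 1098 [ 455.5 -136.9] [33. 29.] 67.1 z 0.0627
sole 711 [ 456.1 -133.9] [25.2 29.3] 63.8 z 0.1257
[[ 0.4499 -0.1485  0.1003]
 [ 0.4924 -0.1115  0.1306]
 [ 0.7507  0.1115  0.1584]]
```

View pics/s1.png

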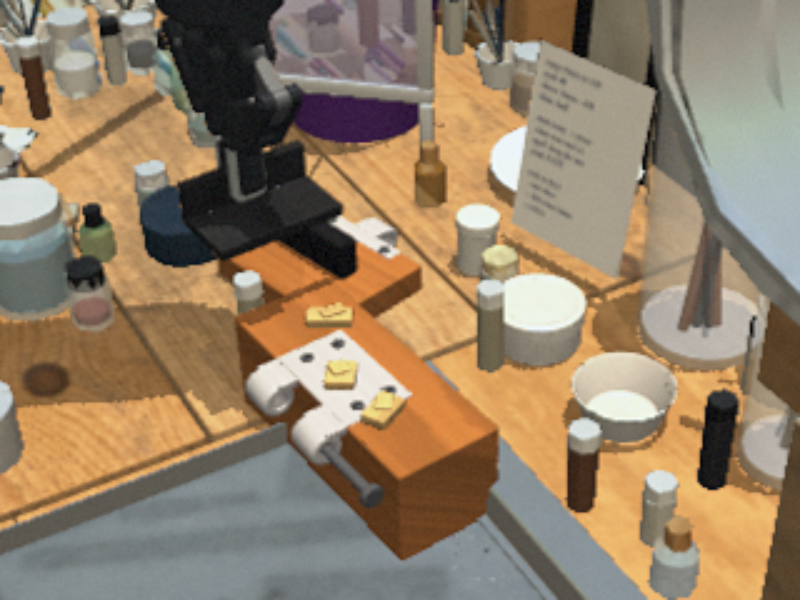

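carry_out(
  moves=[
    {"tx": 0.3, "ty": 0, "tz": -3, "wx": 0, "wy": 0, "wz": 0, "claw": 1},
    {"tx": 0, "ty": 0, "tz": -1.2, "wx": 0, "wy": 0, "wz": 0, "claw": 1},
    {"tx": 0, "ty": 0, "tz": -0.5, "wx": 0, "wy": 0, "wz": 0, "claw": 1},
    {"tx": 0.1, "ty": -1, "tz": 0, "wx": 0, "wy": 0, "wz": 0, "claw": 1},
    {"tx": 0.1, "ty": -1, "tz": 0, "wx": 0, "wy": 0, "wz": 0, "claw": 1},
    {"tx": 0, "ty": 0, "tz": -0.2, "wx": 0, "wy": 0, "wz": 0, "claw": 1},
  ],
)

```text
clock: 7.22
tcp_pos: [0.4973, -0.1206, 0.1029]
orientation: [0.001, -0.045, 0.999, -0.0]
wrist_force: [-0.2, -0.3, -2.6]
finger_gap: 0.0064
grip_force: 60.4
```

carry_out(
  moves=[
    {"tx": 0, "ty": -0.5, "tz": -0.15, "wx": 0, "wy": 0, "wz": 0, "claw": 1},
    {"tx": 0, "ty": -1, "tz": 0, "wx": 0, "wy": 0, "wz": 0, "claw": 1},
    {"tx": 0.1, "ty": -1, "tz": 0, "wx": 0, "wy": 0, "wz": 0, "claw": 1},
    {"tx": 0.1, "ty": -1, "tz": 0, "wx": 0, "wy": 0, "wz": 0, "claw": 1},
    {"tx": 0.1, "ty": -1.5, "tz": 0, "wx": 0, "wy": 0, "wz": 0, "claw": 1},
  ],
)

```text
clock: 7.85
tcp_pos: [0.4994, -0.17, 0.1007]
orientation: [-0.0, -0.046, 0.999, 0.0]
wrist_force: [0.4, 0.4, -1.9]
finger_gap: 0.0072
grip_force: 60.4
```

```bash
python3 - sc3 <<'E'
from sc import *
print(s["wrist_force"])
c=cam("scene"); cv2.imwrite("pics/s2.png",cv2.resize(c["image"][160:340,200:420],None,fx=3,fy=3))
E
```

```text
[ 0.4994 -0.17    0.1007] [-0.092  0.996  0.   ]
[ 0.418228    0.35964399 -1.9111297 ]
```

View pics/s2.png

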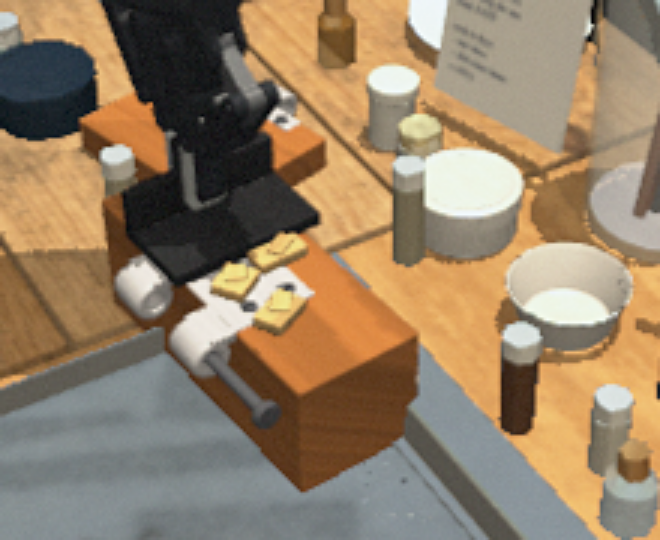

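The scraper's front edge is pushing two chips, at (235,280) and (278,250) in the crop. The third at (280,310) is just ahead. I'll keep going.

carry_out(
  moves=[
    {"tx": 0.1, "ty": -1.5, "tz": 0, "wx": 0, "wy": 0, "wz": 0, "claw": 1},
    {"tx": 0.15, "ty": -1.5, "tz": 0, "wx": 0, "wy": 0, "wz": 0, "claw": 1},
    {"tx": 0.15, "ty": -1.5, "tz": 0, "wx": 0, "wy": 0, "wz": 0, "claw": 1},
    {"tx": 0.15, "ty": -1.5, "tz": 0, "wx": 0, "wy": 0, "wz": 0, "claw": 1},
    {"tx": 0.15, "ty": -1.5, "tz": 0, "wx": 0, "wy": 0, "wz": 0, "claw": 1},
    {"tx": 0.15, "ty": -1.5, "tz": 0, "wx": 0, "wy": 0, "wz": 0, "claw": 1},
    {"tx": 0.15, "ty": -1.5, "tz": 0, "wx": 0, "wy": 0, "wz": 0, "claw": 1},
    {"tx": 0.15, "ty": -1.7, "tz": 0, "wx": 0, "wy": 0, "wz": 0, "claw": 1},
  ],
)

```text
clock: 8.95
tcp_pos: [0.511, -0.2923, 0.1006]
orientation: [-0.0, -0.046, 0.999, 0.0]
wrist_force: [0.4, 0.7, -1.8]
finger_gap: 0.0063
grip_force: 60.4
```

```bash
python3 - sc4 <<'E'
from sc import *
print(s["wrist_force"])
c=cam("scene"); cv2.imwrite("pics/s3.png",cv2.resize(c["image"][180:400,200:460],None,fx=2.7,fy=2.7))
E
```

```text
[ 0.511  -0.2923  0.1006] [-0.092  0.996  0.   ]
[ 0.41136552  0.74335137 -1.81877408]
```

View pics/s3.png

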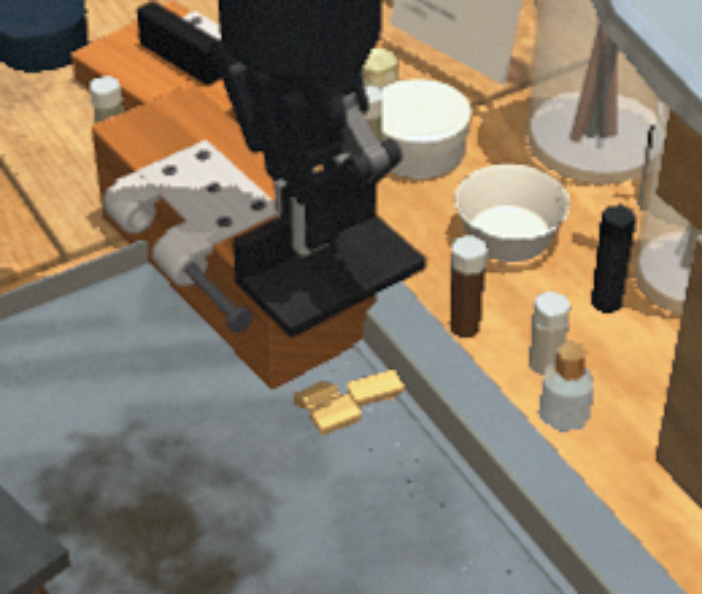

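All three chips lie in the tray at (317,393), (335,412) and (377,387) in the crop, and the jamb top is clear. Next I'll lay the scraper down in the tray.

carry_out(
  moves=[
    {"tx": 0, "ty": -1, "tz": 3, "wx": 0, "wy": 0, "wz": 0, "claw": 1},
    {"tx": -1, "ty": -4, "tz": 1, "wx": 0, "wy": 0, "wz": -0.04, "claw": 1},
    {"tx": -2.5, "ty": -4, "tz": 0, "wx": 0, "wy": 0, "wz": -0.05, "claw": 1},
    {"tx": -2.1, "ty": -1.5, "tz": 0, "wx": 0, "wy": 0, "wz": -0.04, "claw": 1},
    {"tx": 0, "ty": 0, "tz": -3.5, "wx": 0, "wy": 0, "wz": 0, "claw": 1},
    {"tx": 0, "ty": 0, "tz": -3.5, "wx": 0, "wy": 0, "wz": 0, "claw": 1},
    {"tx": 0, "ty": 0, "tz": -2, "wx": 0, "wy": 0, "wz": 0, "claw": 1},
    {"tx": 0, "ty": 0, "tz": 0, "wx": 0, "wy": 0, "wz": 0, "claw": 1},
  ],
)

```text
clock: 10.05
tcp_pos: [0.4537, -0.3946, 0.0488]
orientation: [-0.001, 0.019, 1.0, 0.002]
wrist_force: [0.3, -0.2, -1.0]
finger_gap: 0.0066
grip_force: 60.2
```

carry_out(
  moves=[
    {"tx": 0, "ty": 0, "tz": -0.8, "wx": 0, "wy": 0, "wz": 0, "claw": 1},
    {"tx": 0, "ty": 0, "tz": -0.6, "wx": 0, "wy": 0, "wz": 0, "claw": 1},
    {"tx": 0, "ty": 0, "tz": -0.1, "wx": 0, "wy": 0, "wz": 0, "claw": 1},
    {"tx": 0, "ty": 0, "tz": 0, "wx": 0, "wy": 0, "wz": 0, "claw": 1},
  ],
)

```text
clock: 10.55
tcp_pos: [0.455, -0.3963, 0.036]
orientation: [0.0, 0.019, 1.0, -0.0]
wrist_force: [0.8, 0.2, -2.0]
finger_gap: 0.0066
grip_force: 60.2
```

carry_out(
  moves=[
    {"tx": 0, "ty": 0, "tz": 0, "wx": 0, "wy": 0, "wz": 0, "claw": 0.5},
    {"tx": 0, "ty": 0, "tz": 0, "wx": 0, "wy": 0, "wz": 0, "claw": -0.2},
    {"tx": 0, "ty": 0, "tz": 0, "wx": 0, "wy": 0, "wz": 0, "claw": -0.2},
    {"tx": 0, "ty": 0, "tz": 2, "wx": 0, "wy": 0, "wz": 0, "claw": -0.2},
    {"tx": 0, "ty": 0, "tz": 6, "wx": 0, "wy": 0, "wz": 0, "claw": -0.2},
    {"tx": 0, "ty": 0, "tz": 6, "wx": 0, "wy": 0, "wz": 0, "claw": -0.2},
    {"tx": 0, "ty": 0, "tz": 6, "wx": 0, "wy": 0, "wz": 0, "claw": -0.2},
    {"tx": 0, "ty": 0, "tz": 6, "wx": 0, "wy": 0, "wz": 0, "claw": -0.2},
  ],
)

```text
clock: 11.55
tcp_pos: [0.4547, -0.3961, 0.298]
orientation: [0.0, 0.019, 1.0, -0.0]
wrist_force: [1.5, -0.7, -0.7]
finger_gap: 0.0513
grip_force: 0.0
```

```bash
python3 - sc5 <<'E'
from sc import *
print(s["finger_gap"])
b=box(.38,.56,-.48,-.33)&(H[...,2]<70)
big(b&(z>.006)&(z<.038),"scraper");big(b&(z>.028)&(z<.04),"ribtop")
big(box(.42,.6,-.34,-.1)&(z>.066)&(z<.074)&(H[...,1]>150)&(H[...,0]<16),"jamb")
E
```

```text
[ 0.4547 -0.3961  0.298 ] [ 0.038  0.999 -0.001]
0.05133399490032033
scraper 2497 [ 453.  -416.5] [46.9 82.1] 87.6 z 0.0118
ribtop 487 [ 454. -397.] [ 7.  81.6] 87.1 z 0.0335
jamb 1775 [ 509.1 -285.3] [67.7 51.2] 5.8 z 0.0696
```

```bash
python3 - sc6 <<'E'
from h import *
P=np.r_[np.load("sceneP.npy").reshape(-1,3),np.load("sideP.npy").reshape(-1,3)];P=P[(P[:,2]>.12)&(P[:,0]<.5)]
for x in np.arange(.15,.5,.03):
    print(f"{x:.2f}",*["%2d/%2d"%(100*P[m,2].min(),100*P[m,2].max()) if (m:=(abs(P[:,0]-x)<.015)&(abs(P[:,1]-y)<.015)).sum()>3 else "  .  " for y in np.arange(.18,-.5,-.03)])
print(np.round(env.get_state()["joint_pos"],3))
E
```

```text
0.15   .     .     .     .     .     .     .     .     .     .     .     .     .     .     .     .     .     .     .     .     .     .     .  
0.18   .     .     .     .     .     .     .     .     .     .     .     .     .     .   43/45 44/46   .     .     .     .     .   40/41   .  
0.21   .     .     .     .     .     .     .     .     .     .     .     .   41/46 42/46 43/44   .     .     .     .     .     .     .     .  
0.24   .     .     .     .     .     .     .     .     .     .   39/44 39/45 40/46   .     .     .     .     .     .     .     .     .     .  
0.27   .     .     .     .     .     .     .     .   36/42 37/43 38/44   .     .     .     .     .     .   48/48   .     .     .     .     .  
0.30   .     .     .     .     .     .   34/40 35/40 36/41   .     .     .     .     .   41/43 42/45 45/48 48/48   .     .     .     .     .  
0.33   .     .     .     .   32/37 33/39 34/40 38/39   .     .     .   38/38 38/40 39/41 41/42   .     .     .     .     .     .     .     .  
0.36   .     .   28/35 30/36 32/37 37/37   .   33/34 34/36 35/37 36/38 37/39   .     .     .     .     .     .     .     .     .     .     .  
0.39   .   29/35 28/35   .   28/30 30/31 31/33 33/34   .     .     .     .     .     .     .     .     .     .     .     .     .     .     .  
0.42   .   28/33   .   26/28 28/29   .     .     .     .     .     .     .     .     .     .     .     .     .     .     .     .     .     .  
0.45 26/31 27/31 25/27 26/27   .     .     .     .     .     .     .     .     .     .     .     .     .     .     .     .     .     .     .  
0.48 25/30 24/25 25/25   .     .     .     .     .     .     .     .     .     .     .     .     .     .     .     .     .     .     .     .  
[-0.85   0.357  0.247  1.447  0.    -0.812]
```

carry_out(
  moves=[
    {"tx": 0, "ty": 4.5, "tz": 0, "wx": 0, "wy": 0, "wz": -0.18, "claw": -0.2},
    {"tx": 0.5, "ty": 5, "tz": 0, "wx": 0, "wy": 0, "wz": -0.18, "claw": -0.2},
    {"tx": 1, "ty": 5, "tz": 0, "wx": 0, "wy": 0, "wz": -0.18, "claw": -0.2},
    {"tx": 2, "ty": 5, "tz": 0, "wx": 0, "wy": 0, "wz": -0.18, "claw": -0.2},
    {"tx": 2, "ty": 5, "tz": 0, "wx": 0, "wy": 0, "wz": -0.18, "claw": -0.2},
    {"tx": 2, "ty": 5, "tz": 0, "wx": 0, "wy": 0, "wz": -0.18, "claw": -0.2},
    {"tx": 2, "ty": 5, "tz": 0, "wx": 0, "wy": 0, "wz": -0.18, "claw": -0.2},
    {"tx": 1, "ty": 0.4, "tz": 0, "wx": 0, "wy": 0, "wz": 0, "claw": -0.2},
  ],
)

```text
clock: 12.6
tcp_pos: [0.5589, -0.0485, 0.2957]
orientation: [0.0, 0.596, 0.803, 0.0]
wrist_force: [0.4, -0.2, -0.4]
finger_gap: 0.0516
grip_force: 0.0
```

carry_out(
  moves=[
    {"tx": 0, "ty": 0, "tz": 0, "wx": 0, "wy": 0, "wz": 0, "claw": -0.2},
  ],
)

```text
clock: 12.72
tcp_pos: [0.5588, -0.0516, 0.2953]
orientation: [0.0, 0.597, 0.802, -0.0]
wrist_force: [1.1, -0.4, 0.3]
finger_gap: 0.051
grip_force: 0.0
```

```bash
python3 - sc7 <<'E'
from sc import *
print(s["wrist_force"],np.round(s["joint_pos"],3))
b=box(.46,.68,-.14,.04)
big(b&(z>.047)&(z<.056)&(H[...,2]<80),"bartop"); big(b&(z>.0165)&(z<.0265)&(H[...,0]<16)&(H[...,1]>130),"board");big(b&(z>.0165)&(z<.0265),"board+kn")
big(box(.42,.6,-.34,-.1)&(z>.066)&(z<.074)&(H[...,1]>150)&(H[...,0]<16),"jamb")
E
```

```text
[ 0.5588 -0.0516  0.2953] [ 0.958  0.287 -0.   ]
[ 1.06004388 -0.39438957  0.26226207] [-0.235  0.278  0.108  1.401 -0.     1.045]
bartop 996 [560.1 -43.2] [14.6 68. ] 14.8 z 0.0513
board 7491 [560.5 -44. ] [ 89.4 119.7] 14.9 z 0.0214
board+kn 8847 [570.9 -41.3] [112.1 120.1] 14.4 z 0.0214
jamb 3115 [ 503.8 -216.9] [ 68.8 173.8] 5.9 z 0.0692
```

View pics/sc7.png

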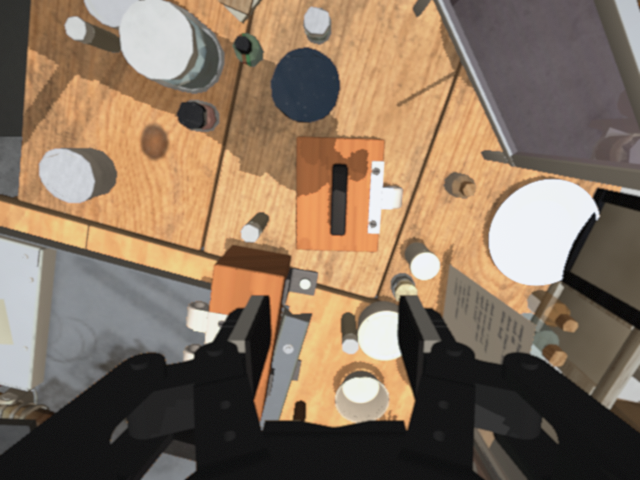

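carry_out(
  moves=[
    {"tx": 0.15, "ty": 0.6, "tz": -5, "wx": 0, "wy": 0, "wz": -0.033, "claw": -0.2},
    {"tx": 0, "ty": 0, "tz": -5, "wx": 0, "wy": 0, "wz": 0, "claw": -0.2},
    {"tx": 0, "ty": 0, "tz": -5, "wx": 0, "wy": 0, "wz": 0, "claw": -0.2},
    {"tx": 0, "ty": 0, "tz": -4, "wx": 0, "wy": 0, "wz": 0, "claw": -0.2},
    {"tx": 0, "ty": 0, "tz": 0, "wx": 0, "wy": 0, "wz": 0, "claw": -0.2},
    {"tx": 0, "ty": 0, "tz": 0, "wx": 0, "wy": 0, "wz": 0, "claw": -0.2},
  ],
)

```text
clock: 13.52
tcp_pos: [0.5606, -0.0469, 0.1072]
orientation: [0.001, 0.612, 0.791, 0.0]
wrist_force: [0.4, -0.9, -0.5]
finger_gap: 0.0515
grip_force: 0.0
```

```bash
python3 - sc8 <<'E'
from sc import *
print(s["wrist_force"],np.round(s["joint_pos"],3))
b=box(.46,.68,-.14,.04)
big(b&(z>.047)&(z<.056)&(H[...,2]<80),"bartop"); big(b&(z>.0165)&(z<.0265)&(H[...,0]<16)&(H[...,1]>130),"board")
E
```

```text
[ 0.5606 -0.0469  0.1072] [0.968 0.251 0.002]
[ 0.38608318 -0.85927575 -0.45697546] [-0.226  0.37  -0.235  0.964 -0.     1.09 ]
bartop 3747 [560.1 -43.3] [15.  68.4] 15.0 z 0.0512
board 22644 [560.1 -44.1] [ 89.4 120.4] 14.3 z 0.0214
```

carry_out(
  moves=[
    {"tx": -0.03, "ty": 0.3, "tz": -3.2, "wx": 0, "wy": 0, "wz": 0, "claw": -0.2},
    {"tx": 0, "ty": 0, "tz": -2, "wx": 0, "wy": 0, "wz": 0, "claw": -0.2},
    {"tx": 0, "ty": 0, "tz": -1, "wx": 0, "wy": 0, "wz": 0, "claw": -0.2},
    {"tx": 0, "ty": 0, "tz": 0, "wx": 0, "wy": 0, "wz": 0, "claw": 0.2},
    {"tx": 0, "ty": 0, "tz": 0, "wx": 0, "wy": 0, "wz": 0, "claw": 1},
    {"tx": 0, "ty": 0, "tz": 0, "wx": 0, "wy": 0, "wz": 0, "claw": 1},
    {"tx": 0, "ty": 0, "tz": 0, "wx": 0, "wy": 0, "wz": 0, "claw": 1},
  ],
  newtons=70,
)

```text
clock: 14.45
tcp_pos: [0.5608, -0.0429, 0.0452]
orientation: [0.001, 0.611, 0.791, 0.001]
wrist_force: [-0.4, -0.0, 6.1]
finger_gap: 0.0144
grip_force: 70.3
```

carry_out(
  moves=[
    {"tx": 0, "ty": 0, "tz": 3, "wx": 0, "wy": 0, "wz": 0, "claw": 1},
    {"tx": 0, "ty": 0, "tz": 6, "wx": 0, "wy": 0, "wz": 0, "claw": 1},
    {"tx": 0, "ty": -1, "tz": 5, "wx": 0, "wy": 0, "wz": -0.03, "claw": 1},
    {"tx": -1, "ty": -4, "tz": 1, "wx": 0, "wy": 0, "wz": -0.06, "claw": 1},
    {"tx": -2, "ty": -4, "tz": 0, "wx": 0, "wy": 0, "wz": -0.072, "claw": 1},
    {"tx": -3, "ty": -4, "tz": 0, "wx": 0, "wy": 0, "wz": 0, "claw": 1},
    {"tx": -3, "ty": -4, "tz": 0, "wx": 0, "wy": 0, "wz": 0, "claw": 1},
    {"tx": 0, "ty": 0, "tz": 0, "wx": 0, "wy": 0, "wz": 0, "claw": 1},
  ],
)

```text
clock: 15.45
tcp_pos: [0.4675, -0.2148, 0.1935]
orientation: [-0.0, 0.675, 0.738, -0.0]
wrist_force: [-0.3, -0.3, -2.3]
finger_gap: 0.0147
grip_force: 69.3
```

```bash
python3 - sc9 <<'E'
from sc import *
print(s["wrist_force"],s["finger_gap"],np.round(s["joint_pos"],3))
c=cam("side"); cv2.imwrite("pics/s4.png",c["image"])
E
```

```text
[ 0.4675 -0.2148  0.1935] [ 0.996  0.088 -0.001]
[-0.31612314 -0.28711111 -2.28546101] 0.014698066391037132 [-5.860e-01  2.220e-01 -2.160e-01  1.133e+00 -1.000e-03  8.960e-01]
```

View pics/s4.png

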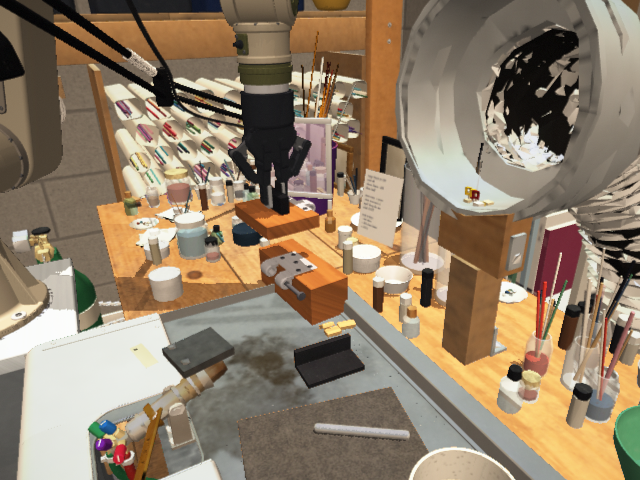

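```bash
python3 - <<'E'
import numpy as np
D=[(.215,.533,.249,.314,.045),(.4547,-.3961,.298,.357,.247),(.5588,-.0516,.2953,.278,.108),(.5606,-.0469,.1072,.370,-.235),(.4675,-.2148,.1935,.222,-.216)]
for sg in (-1,1):
  A=[];B=[]
  for x,y,z,j2,j3 in D:
    r=np.sqrt(x*x+y*y-.0064); al=j2+sg*j3; s,c=np.sin(j2),np.cos(j2); S,C=np.sin(al),np.cos(al)
    A+=[[1,0,s,c,C,-S],[0,1,c,-s,-S,-C]];B+=[r,z]
  X,res,_,sv=np.linalg.lstsq(np.array(A),np.array(B),rcond=None); print(sg,X.round(3),np.abs(np.array(A)@X-B).max().round(4),"L1",np.hypot(X[2],X[3]).round(3),"L2",np.hypot(X[4],X[5]).round(3))
E
```

```text
-1 [-0.021 -0.203  0.543  0.027  0.399 -0.049] 0.0033 L1 0.544 L2 0.402
1 [-0.002 -0.134  0.55   0.814 -0.399  0.031] 0.011 L1 0.982 L2 0.4
```

carry_out(
  moves=[
    {"tx": -3, "ty": -0.5, "tz": 0, "wx": 0, "wy": 0, "wz": 0, "claw": 1},
    {"tx": -3, "ty": -0.5, "tz": 0, "wx": 0, "wy": 0, "wz": 0, "claw": 1},
    {"tx": -1.8, "ty": -0.8, "tz": 0, "wx": 0, "wy": 0, "wz": 0, "claw": 1},
    {"tx": 0, "ty": 0, "tz": -2, "wx": 0, "wy": 0, "wz": 0.008, "claw": 1},
    {"tx": 0, "ty": 0, "tz": -1.4, "wx": 0, "wy": 0, "wz": 0, "claw": 1},
    {"tx": 0, "ty": 0, "tz": 0, "wx": 0, "wy": 0, "wz": 0, "claw": 1},
    {"tx": 0, "ty": 0, "tz": 0, "wx": 0, "wy": 0, "wz": 0, "claw": 1},
  ],
)

```text
clock: 16.42
tcp_pos: [0.3921, -0.2304, 0.1599]
orientation: [0.0, 0.67, 0.742, 0.0]
wrist_force: [-0.5, -0.3, -2.3]
finger_gap: 0.0146
grip_force: 69.4
```

```bash
cat > fit.py <<'E'
from h import *
s=env.get_state(); t=np.array(s["tcp_pos"]); Rm=Rq(s["orientation"]).as_matrix()
print("tcp",t.round(4),"y",np.rad2deg(np.arctan2(Rm[1,1],Rm[0,1])).round(2),"z",Rm[:,2].round(4),"F",np.round(s["wrist_force"],1),"M",np.round(s["ft_torque"],2))
zt=t[2]-.0452+.022  # board top
for n in ["scene","side","wrist"]:
    c=cam(n);P=cloud(c);z=P[...,2];H=cv2.cvtColor(c["image"],cv2.COLOR_BGR2HSV)
    cv2.imwrite(f"pics/fit_{n}_{int(s['clock']*100)}.png",c["image"])
    org=(H[...,0]<16)&(H[...,1]>140)
    def rr(m,name,ex=0):
        k,l,st,ce=cv2.connectedComponentsWithStats(m.astype(np.uint8))
        if k<2: return
        p=P[l==1+st[1:,4].argmax()]
        r=cv2.minAreaRect((p[:,:2]*1000).astype(np.float32)); print(n,name,len(p),np.round(r[0],1),np.round(r[1],1),round(r[2],1),"z",np.median(p[:,2]).round(4))
    nb=(abs(P[...,0]-t[0])<.09)&(abs(P[...,1]-t[1])<.09)
    rr(nb&org&(abs(z-zt)<.005),"board")
    stl=(H[...,1]<60)&(H[...,2]>90)
    fk=(np.hypot(P[...,0]-t[0]-.058,P[...,1]-t[1]-.006)<.022)&(abs(z-zt)<.004)&stl&(P[...,0]>t[0]+.049); rr(fk,"flapknTop")
    jb=(P[...,0]>.42)&(P[...,0]<.6)&(P[...,1]>-.34)&(P[...,1]<-.1)&(abs(z-.07)<.0045)
    rr(jb&org,"jamb")
    # knuckle tops, in jamb frame guess
    th=np.deg2rad(5.5); X=(P[...,0]-.5043)*np.cos(th)+(P[...,1]+.2218)*np.sin(th); Y=-(P[...,0]-.5043)*np.sin(th)+(P[...,1]+.2218)*np.cos(th)
    for lo,hi,nm in((8,44,"kn+"),(-44,-8,"kn-")):
        m=(X<-.042)&(X>-.065)&(Y*1e3>lo)&(Y*1e3<hi)&(z>.045)&(z<.078)&stl
        if m.sum()>20: print(n,nm,m.sum(),"X",np.percentile(X[m],[2,98]).round(4),"Y",np.percentile(Y[m],[2,98]).round(4),"ztop",np.percentile(z[m],97).round(4))
E
python3 fit.py
```

```text
tcp [ 0.3921 -0.2304  0.1599] y 5.87 z [ 2.e-04  0.e+00 -1.e+00] F [-0.5 -0.3 -2.3] M [-0.01 -0.02  0.02]
scene board 2633 [ 391.3 -233. ] [ 88.6 124.4] 5.8 z 0.1368
scene flapknTop 128 [ 449.7 -228. ] [16.8 24.5] 0.4 z 0.1362
scene jamb 2357 [ 504.5 -221.9] [ 71.9 181.8] 5.9 z 0.0703
scene kn- 239 X [-0.0578 -0.0424] Y [-0.0415 -0.0144] ztop 0.0715
side board 1502 [ 391.6 -233.9] [ 89.9 120.9] 6.1 z 0.1361
side flapknTop 61 [ 448.5 -227.2] [14.5 23.7] 0.3 z 0.1358
side jamb 1315 [ 504.9 -221.6] [ 70.7 182.8] 4.7 z 0.0692
side kn+ 129 X [-0.059  -0.0423] Y [0.013  0.0316] ztop 0.069
side kn- 176 X [-0.0587 -0.0423] Y [-0.0414 -0.0156] ztop 0.0701
wrist board 26682 [ 390.1 -213.1] [89.2 82.4] 6.1 z 0.1364
wrist flapknTop 1570 [ 449.3 -226.3] [16.3 23.6] 0.0 z 0.136
wrist jamb 21744 [ 503.4 -220.3] [ 71.1 179. ] 5.8 z 0.0695
wrist kn+ 503 X [-0.0489 -0.0421] Y [0.016  0.0391] ztop 0.0707
```

carry_out(
  moves=[
    {"tx": 0, "ty": 0.08, "tz": -1.5, "wx": 0, "wy": 0, "wz": 0, "claw": 1},
    {"tx": 0, "ty": 0, "tz": -1.5, "wx": 0, "wy": 0, "wz": 0, "claw": 1},
    {"tx": 0, "ty": 0, "tz": -1, "wx": 0, "wy": 0, "wz": 0, "claw": 1},
    {"tx": 0, "ty": 0, "tz": -1, "wx": 0, "wy": 0, "wz": 0, "claw": 1},
    {"tx": 0, "ty": 0, "tz": -0.8, "wx": 0, "wy": 0, "wz": 0, "claw": 1},
    {"tx": 0, "ty": 0, "tz": -0.8, "wx": 0, "wy": 0, "wz": 0, "claw": 1},
    {"tx": 0, "ty": 0, "tz": 0, "wx": 0, "wy": 0, "wz": 0, "claw": 1},
    {"tx": 0, "ty": 0, "tz": 0, "wx": 0, "wy": 0, "wz": 0, "claw": 1},
  ],
)

```text
clock: 17.58
tcp_pos: [0.3917, -0.23, 0.0939]
orientation: [0.0, 0.67, 0.742, 0.0]
wrist_force: [0.2, -0.2, -2.7]
finger_gap: 0.015
grip_force: 69.6
```

```bash
python3 fit.py
```

```text
tcp [ 0.3917 -0.23    0.0939] y 5.81 z [ 3.e-04 -2.e-04 -1.e+00] F [ 0.2 -0.2 -2.7] M [-0.02  0.02 -0.02]
scene board 2458 [ 392.2 -233. ] [ 90.8 121.4] 5.8 z 0.0708
scene flapknTop 187 [ 451.2 -221.2] [37.5 22.5] 72.9 z 0.07
scene jamb 2567 [ 504.5 -221.6] [ 70.5 182.3] 6.0 z 0.0702
scene kn+ 171 X [-0.0621 -0.0426] Y [0.0092 0.0372] ztop 0.0714
scene kn- 290 X [-0.0618 -0.0427] Y [-0.0414 -0.0086] ztop 0.0713
side board 1559 [ 391.2 -232.6] [ 90.  122.3] 5.7 z 0.0699
side flapknTop 104 [ 453.6 -223.4] [42.  24.5] 88.4 z 0.0692
side jamb 1496 [ 504. -222.] [ 70.5 181.1] 6.0 z 0.0692
side kn+ 94 X [-0.0615 -0.0424] Y [0.0093 0.0372] ztop 0.0702
side kn- 197 X [-0.0623 -0.0427] Y [-0.0414 -0.0083] ztop 0.0702
wrist board 26696 [ 389.5 -212.3] [89.4 82.7] 6.3 z 0.0702
wrist flapknTop 1562 [ 448.6 -225.6] [23.6 15.7] 90.0 z 0.0698
wrist jamb 14422 [ 483.8 -158.1] [45.6 51.4] 6.7 z 0.0694
wrist kn+ 3913 X [-0.0635 -0.0425] Y [0.0089 0.0389] ztop 0.0705
wrist kn- 1034 X [-0.0623 -0.0423] Y [-0.0226 -0.0083] ztop 0.0704
```

carry_out(
  moves=[
    {"tx": 0.25, "ty": 0.02, "tz": -0.06, "wx": 0, "wy": 0, "wz": 0, "claw": 1},
    {"tx": 0.2, "ty": 0.02, "tz": 0, "wx": 0, "wy": 0, "wz": 0, "claw": 1},
    {"tx": 0.15, "ty": 0.01, "tz": 0, "wx": 0, "wy": 0, "wz": 0, "claw": 1},
    {"tx": 0.1, "ty": 0, "tz": 0, "wx": 0, "wy": 0, "wz": 0, "claw": 1},
    {"tx": 0, "ty": 0, "tz": 0, "wx": 0, "wy": 0, "wz": 0, "claw": 1},
    {"tx": 0, "ty": 0, "tz": 0, "wx": 0, "wy": 0, "wz": 0, "claw": 1},
  ],
)

```text
clock: 18.48
tcp_pos: [0.3985, -0.2293, 0.0931]
orientation: [-0.0, 0.67, 0.742, 0.0]
wrist_force: [-0.0, 1.1, -2.4]
finger_gap: 0.0147
grip_force: 69.6
```

```bash
python3 fit.py | grep -v kn; python3 - <<'E'
from h import *
import glob
f=sorted(glob.glob("pics/fit_wrist_*.png"))[-1]; I=cv2.imread(f); g=sorted(glob.glob("pics/fit_scene_*.png"))[-1]; J=cv2.imread(g)
# project expected hole through the current wrist cam to crop
c=cam("wrist"); p=np.linalg.inv(c["W"])@np.array([.4566,-.2266,.07,1]); u=int(p[0]/p[2]*c["fx"]+c["cx"]); v=int(p[1]/p[2]*c["fy"]+c["cy"]); print(u,v)
u0=min(max(u-100,0),440); v0=min(max(v-100,0),280)
print(u0,v0)
a=cv2.resize(I[v0:v0+200,u0:u0+200],(400,400),interpolation=2); b=cv2.resize(J[210:330,210:330],(400,400),interpolation=2)
cv2.imwrite("pics/last.png",np.hstack([a,b]))
E
```

```text
tcp [ 0.3985 -0.2293  0.0931] y 5.81 z [-0.e+00  1.e-04 -1.e+00] F [-0.   1.1 -2.4] M [-0.01  0.03  0.01]
scene board 2445 [ 399.1 -231.9] [ 90.9 121.9] 5.9 z 0.0699
scene jamb 2481 [ 504.7 -221.2] [ 71.5 183.1] 6.0 z 0.0702
side board 1533 [ 397.6 -231.9] [ 89.2 123.1] 6.1 z 0.069
side jamb 1496 [ 503.9 -221.8] [ 72.2 182.6] 6.5 z 0.0692
wrist board 26725 [ 396.3 -211.6] [89.4 82.6] 6.2 z 0.0693
wrist jamb 23799 [ 499.5 -211.2] [ 50.4 168.9] 18.3 z 0.0695
472 315
372 215
```

View pics/last.png

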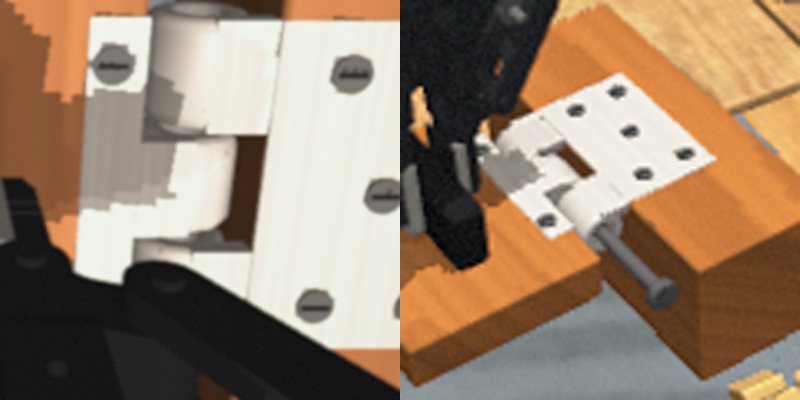

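The left half shows the flap's knuckle, rows 138–232, between the jamb's knuckle edges at about 133 and 252. It sits roughly 1–2 mm too far toward +y. The right half shows the bores about level. I'll nudge it and measure the tubes directly.

carry_out(
  moves=[
    {"tx": 0.01, "ty": -0.12, "tz": 0, "wx": 0, "wy": 0, "wz": 0, "claw": 1},
    {"tx": 0, "ty": 0, "tz": 0, "wx": 0, "wy": 0, "wz": 0, "claw": 1},
    {"tx": 0, "ty": 0, "tz": 0, "wx": 0, "wy": 0, "wz": 0, "claw": 1},
  ],
)

```text
clock: 19.05
tcp_pos: [0.3986, -0.2306, 0.0931]
orientation: [0.0, 0.67, 0.742, 0.0]
wrist_force: [-1.0, 0.6, -1.8]
finger_gap: 0.0144
grip_force: 69.6
```

```bash
cat > tube.py <<'E'
from h import *
from scipy.optimize import least_squares
s=env.get_state(); t=s["tcp_pos"]; print(np.round(t,4),np.round(s["wrist_force"],1))
th=np.deg2rad(5.8)
def loc(P): dx=P[...,0]-.5045; dy=P[...,1]+.2218; return 1e3*(dx*np.cos(th)+dy*np.sin(th)),1e3*(-dx*np.sin(th)+dy*np.cos(th)),1e3*P[...,2]
for n in ["wrist","scene","side"]:
    c=cam(n);X,Y,Z=loc(cloud(c)); H=cv2.cvtColor(c["image"],cv2.COLOR_BGR2HSV); st=(H[...,1]<70)&(H[...,2]>60)
    for nm,a,b in(("kn+",18,36),("flap",-8,8),("kn-",-36,-18)):
        lo,hi=(-62,-44) if nm!="flap" else (-52,-34)
        m=st&(X>lo)&(X<hi)&(Y>a)&(Y<b)&(Z>50)&(Z<75)
        if m.sum()<30: continue
        r=least_squares(lambda q:np.hypot(X[m]-q[0],Z[m]-q[1])-11,[-48,59],loss="soft_l1"); print(n,nm,m.sum(),r.x.round(2),"rms",np.sqrt(np.mean(r.fun**2)).round(2), "z of top",np.percentile(Z[m],95).round(1))
    if n=="wrist":  # transitions along local y at tube crest, by height drop
        for x0 in (-50,-46,-42):
            m=(abs(X-x0)<1)&(abs(Y)<30); y=Y[m]; z=Z[m]; hb=np.arange(-26,26,.5)
            pr=[np.median(z[abs(y-q)<.4]) if (abs(y-q)<.4).sum()>2 else np.nan for q in hb]
            lowq=hb[(np.array(pr)<62)]; print("x",x0,"low at",lowq)
E
python3 tube.py
```

```text
[ 0.3986 -0.2306  0.0931] [-1.   0.6 -1.8]
wrist kn+ 1872 [-48.28  58.6 ] rms 0.61 z of top 70.1
wrist flap 1020 [-46.8  58. ] rms 2.62 z of top 70.2
wrist kn- 56 [-48.4   58.85] rms 0.47 z of top 69.9
x -50 low at [9.5]
x -46 low at [8.5]
x -42 low at []
scene kn+ 98 [-46.83  59.5 ] rms 2.29 z of top 71.2
scene flap 63 [-46.44  59.32] rms 2.28 z of top 71.9
scene kn- 125 [-46.47  59.45] rms 2.65 z of top 71.3
side kn+ 54 [-47.7   58.24] rms 1.37 z of top 69.8
side kn- 72 [-46.76  58.34] rms 2.44 z of top 70.0
```

```bash
cat >> tube.py <<'E'
c=cam("wrist");X,Y,Z=loc(cloud(c)); G=cv2.cvtColor(c["image"],cv2.COLOR_BGR2GRAY).astype(np.float32)
for hi in (-41,-39.5):
    for y0,y1 in((-8,0),(0,7)):
        m=(X>-52)&(X<hi)&(Y>y0)&(Y<y1)&(Z>55)
        r=least_squares(lambda q:np.hypot(X[m]-q[0],Z[m]-q[1])-11,[-48,59],loss="soft_l1"); print("flap fit",hi,y0,m.sum(),r.x.round(2),np.sqrt(np.mean(r.fun**2)).round(2))
W=np.linalg.inv(c["W"])
for x0 in (-48,-46,-44):
    ys=np.arange(-18,18,.5); p=np.c_[x0*np.ones_like(ys),ys]/1e3
    w=np.c_[.5045+p[:,0]*np.cos(th)-p[:,1]*np.sin(th),-.2218+p[:,0]*np.sin(th)+p[:,1]*np.cos(th),.0485+0*ys+.011+np.sqrt(.011**2-((x0+48)/1e3)**2)-.0005,1+0*ys]@W.T
    u=(w[:,0]/w[:,2]*c["fx"]+c["cx"]).astype(np.float32);v=(w[:,1]/w[:,2]*c["fy"]+c["cy"]).astype(np.float32)
    g=cv2.remap(G,u[None],v[None],1)[0]; print(x0,[(float(a),int(b)) for a,b in zip(ys,g) if 8<abs(a)<17.5])
E
python3 tube.py | tail -7
```

```text
flap fit -41 -8 355 [-49.73  58.11] 0.48
flap fit -41 0 325 [-49.85  58.25] 0.5
flap fit -39.5 -8 380 [-49.63  58.09] 0.47
flap fit -39.5 0 344 [-49.71  58.22] 0.5
-48 [(-17.0, 233), (-16.5, 239), (-16.0, 239), (-15.5, 238), (-15.0, 237), (-14.5, 237), (-14.0, 237), (-13.5, 238), (-13.0, 235), (-12.5, 206), (-12.0, 142), (-11.5, 94), (-11.0, 84), (-10.5, 85), (-10.0, 85), (-9.5, 83), (-9.0, 91), (-8.5, 125), (8.5, 234), (9.0, 233), (9.5, 233), (10.0, 231), (10.5, 229), (11.0, 225), (11.5, 215), (12.0, 195), (12.5, 174), (13.0, 148), (13.5, 115), (14.0, 89), (14.5, 81), (15.0, 109), (15.5, 180), (16.0, 229), (16.5, 236), (17.0, 235)]
-46 [(-17.0, 236), (-16.5, 236), (-16.0, 236), (-15.5, 236), (-15.0, 237), (-14.5, 237), (-14.0, 237), (-13.5, 237), (-13.0, 229), (-12.5, 192), (-12.0, 131), (-11.5, 92), (-11.0, 86), (-10.5, 88), (-10.0, 89), (-9.5, 88), (-9.0, 86), (-8.5, 107), (8.5, 231), (9.0, 231), (9.5, 230), (10.0, 229), (10.5, 226), (11.0, 224), (11.5, 219), (12.0, 199), (12.5, 174), (13.0, 154), (13.5, 131), (14.0, 106), (14.5, 95), (15.0, 125), (15.5, 193), (16.0, 231), (16.5, 235), (17.0, 234)]
-44 [(-17.0, 239), (-16.5, 239), (-16.0, 239), (-15.5, 239), (-15.0, 239), (-14.5, 239), (-14.0, 240), (-13.5, 238), (-13.0, 219), (-12.5, 151), (-12.0, 97), (-11.5, 84), (-11.0, 85), (-10.5, 88), (-10.0, 95), (-9.5, 96), (-9.0, 95), (-8.5, 96), (8.5, 219), (9.0, 217), (9.5, 211), (10.0, 209), (10.5, 207), (11.0, 193), (11.5, 184), (12.0, 182), (12.5, 174), (13.0, 158), (13.5, 143), (14.0, 127), (14.5, 122), (15.0, 166), (15.5, 228), (16.0, 238), (16.5, 238), (17.0, 237)]
```

carry_out(
  moves=[
    {"tx": 0.04, "ty": -0.05, "tz": 0.02, "wx": 0, "wy": 0, "wz": 0, "claw": 1},
    {"tx": 0, "ty": 0, "tz": 0, "wx": 0, "wy": 0, "wz": 0, "claw": 1},
    {"tx": 0, "ty": 0, "tz": 0, "wx": 0, "wy": 0, "wz": 0, "claw": 1},
  ],
)

```text
clock: 19.77
tcp_pos: [0.3991, -0.2311, 0.0933]
orientation: [0.0, 0.67, 0.742, 0.0]
wrist_force: [0.3, 0.2, -3.2]
finger_gap: 0.0149
grip_force: 69.6
```

```bash
cat >> tube.py <<'E'
o=c["W"][:3,3]; oX,oY,oZ=loc(o); print("cam local",oX,oY,oZ)
for y0 in (-3,1,5):
    xs=np.arange(-46,-30,.25)/1e3; w=np.c_[.5045+xs*np.cos(th)-y0/1e3*np.sin(th),-.2218+xs*np.sin(th)+y0/1e3*np.cos(th),.0695+0*xs,1+0*xs]@W.T
    u=(w[:,0]/w[:,2]*c["fx"]+c["cx"]).astype(np.float32);v=(w[:,1]/w[:,2]*c["fy"]+c["cy"]).astype(np.float32)
    g=cv2.remap(G,u[None],v[None],1)[0]; d=np.diff(g); i=d.argmin(); j=d.argmax(); xS=xs[i]*1e3+.12; xE=xs[j]*1e3+.12
    # axis x whose tangent line (in x-z) passes through (xS,69.5) from camera
    L=np.array([xS-oX,69.5-oZ]); L/=np.hypot(*L); n_=np.array([-L[1],L[0]]); n_=n_ if n_[0]>0 else -n_
    ax=xS-((59-69.5)*n_[1]+11)/n_[0]
    print(y0,"silh",xS.round(2),"leaf edge",xE.round(2),"axis",ax.round(2),"axis rel leaf edge(-13 wanted)",(ax-xE).round(2), g.astype(int)[::4])
E
python3 tube.py | sed -n '1,5p;8,$p' | grep -v "^-4"
```

```text
[ 0.3991 -0.2311  0.0933] [ 0.3  0.2 -3.2]
wrist kn+ 1846 [-48.27  58.56] rms 0.84 z of top 70.1
wrist flap 1072 [-46.98  58.3 ] rms 2.6 z of top 70.3
wrist kn- 74 [-48.27  58.53] rms 0.55 z of top 69.9
x -50 low at [ 8. 10.]
scene kn+ 91 [-47.77  59.19] rms 2.25 z of top 71.5
scene flap 60 [-47.29  59.17] rms 2.02 z of top 71.4
scene kn- 126 [-46.29  59.66] rms 3.24 z of top 71.3
side kn+ 58 [-47.56  58.52] rms 2.0 z of top 70.2
side flap 33 [-45.33  58.4 ] rms 2.18 z of top 70.4
side kn- 66 [-47.12  58.23] rms 2.34 z of top 69.8
flap fit -41 -8 355 [-49.51  58.41] 0.5
flap fit -41 0 329 [-49.43  58.4 ] 0.49
flap fit -39.5 -8 388 [-49.38  58.39] 0.49
flap fit -39.5 0 350 [-49.38  58.4 ] 0.47
cam local -106.75856034273343 72.7738001683541 216.6081784430275
-3 silh -41.38 leaf edge -35.88 axis -48.75 axis rel leaf edge(-13 wanted) -12.87 [234 231 225 204 155  58  41  42  42  41  94 221 235 236 239 239]
1 silh -41.38 leaf edge -35.63 axis -48.75 axis rel leaf edge(-13 wanted) -13.12 [235 233 228 210 161  58  43  43  43  42  98 223 235 236 238 239]
5 silh -41.38 leaf edge -35.63 axis -48.75 axis rel leaf edge(-13 wanted) -13.12 [236 235 229 213 168  59  42  43  42  44  96 225 235 236 238 238]
```

```bash
python3 -c "
from h import *
s=env.get_state(); print(s['clock'],s['wrist_force'],s['grip_force'],np.abs(s['qvel']).max()); print(env.hand_in())"
```

```text
19.975 [-0.07177813  0.48441428 -2.61706772] 69.57152009010315 0.0013579020541964436
the job is handed in; nothing more can be done
None
```

I handed the job in at 20 s, but I don't have the verdict. The chips are in the tray, the scraper lies flat there, and the flap is held still with its bore within about 1 mm of the jamb's, with no sign of it pressing on the block.

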